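Load the reagent rack and set its clamp screw

TASK

Finish loading the reagent rack: stand the square amber bottle and the round white bottle upright on the rack's floor, in the free stretch of its row between the grey bottle and the metal clamp plate, and let go of them. Then turn the blue thumbscrew clockwise (seen from above) until it seats against its stop, back it off a quarter turn, and finish while still gripping the thumbscrew there. Leave everything else on the bench where it stands, and the two bottles already in the rack standing in their row.

Things in the scene. Friction and masses are not known exactly. Their poses are not given: they have to be found in the camera images.
- rack: White and grey reagent rack fixed to the bench, 74 mm (x) by 272 mm (y). Origin: centre of its underside, on the bench. Its y axis runs along the row of bottles towards the thumbscrew, z up. Inner floor 8 mm above the bench; long side walls 4 mm thick, inner faces at x = -26 and +26 mm, tops 30 mm above the bench. The white screw housing fills y = 77 to 130 mm, top at 48 mm.
- row_start (a point): Point on the rack's inner floor (8 mm above the bench) at rack x = 0, y = -56 mm: about where the free face of the loaded grey bottle stands and the free stretch of the row begins; it ends at the clamp plate. Axes as the rack's. The two loaded bottles fill the row from the end wall (inner face at y = -125 mm) to here.
- amber_mid (a point): Square amber bottle with a white cap, loose: body 44 x 44 mm and 64 mm tall, cap 26 mm across above it, 90 mm tall in all, 0.16 kg. This point: on its axis, half-way up (45 mm above its foot); axes along its flat sides, z up.
- round_mid (a point): Round white bottle with a red cap, loose: body 38 mm across and 64 mm tall, cap 26 mm across above it, 90 mm tall in all, 0.13 kg. This point: on its axis, half-way up (45 mm above its foot), z up. It and the amber bottle stand on the bench between robot and rack and may change places.
- green_loaded_mid (a point): Round green bottle with a black cap, 32 mm across, 90 mm tall, already loaded at the rack's closed end. This point: on its axis, 45 mm above its foot.
- grey_loaded_mid (a point): Square grey bottle with a yellow cap, 36 x 36 mm, 90 mm tall, already loaded next to the green one. This point: on its axis, 45 mm above its foot.
- plate_face (a point): Middle of the metal clamp plate's face that looks at the bottles (46 mm wide, 34 mm tall, top 44 mm above the bench). The thumbscrew slides it along the rack's y axis, 5 mm per rad: rack y = 43.5 mm less 5 mm times the joint value (28.5 mm when seated, which leaves the full row of four bottles about 2 mm of play).
- screw_grip (a point): Point on the thumbscrew's upright axis, mid-height of its blue wing, where to grip: 78 mm above the bench, at rack x = 0, y = 103.5 mm. The wing is a flat upright bar 52 mm long, 12 mm thick, 30 mm tall (63 to 93 mm above the bench), white at one end; below it only a 12 mm stem, then the housing 15 mm lower. The point turns with the wing: x axis along the bar to the white end.
- thumbscrew (a joint): Angle of the thumbscrew, rad, growing as it turns clockwise seen from above. 0: fully open, its white end along the rack's +x; 3.0: seated, a firm stop. It turns stiffly (about 0.06 N m), stays where it is left and keeps its height. It starts 1.0 to 2.2 rad short of the stop.
- jar: Small closed jar with a green cap, 38 mm across, 50 mm tall, between the two loose bottles; origin under its centre. Not to be disturbed.
- beaker: Clear open beaker, 72 mm across, 85 mm tall, on the robot's left; origin under its centre. Not to be disturbed.
- tipbox: Clear box of yellow pipette tips, 85 x 120 mm, 53 mm tall, on the robot's right; origin under its centre. Not to be disturbed.
- marker: White marker pen with a red cap, 123 mm long, 13 mm thick, lying on the bench to the robot's right; origin under its middle. Not to be disturbed.
- tube_stand: Black block with ten capped tubes, 60 x 120 mm, 89 mm tall, on the robot's left; origin under its centre. Not to be disturbed.

How it is judged:
By the outcome, as a careful person would: the job done as asked, in the order asked, and still so for the second after the job is handed in, while the arm keeps its last pose, push and grip.
It also fails if it takes over 72 s, if anything falls off the work surface, if the arm or the gripper's body presses on something with over 40 N, if the wrist force passes 120 N, or if a joint passes its speed limit or range.

ROBOT

A 6-joint arm with a two-finger parallel gripper is mounted at the origin on the work surface. World frame = base frame: x ahead of the robot, y to its left, z up, the work surface at z = 0. Lengths are in mm, angles in degrees, forces in N, time in s.
With the tool pointing down it reaches from about 350 to 850 mm from the base axis. Payload 8.1 kg.
Tool frame: the origin (TCP) lies between the finger pads; the fingertips stand 8 mm ahead of it and the grasp point (between the pads) lies 11 mm behind it (r.tip_extent is the distance from the TCP to the fingertips, in mm); z points along the fingers, y is the direction in which the jaws open and shut (so a half turn about z gives the same grasp; the last joint's range is limited). The gripper opens to 85 mm and grips with 20 to 120 N. Pads are 22 mm wide; open, the fingers measure 114 mm over their backs; the gripper's body (76 mm by 85 mm) begins 54 mm behind the grasp point. The pads swing forward as they close: fully open they stand 13 mm farther back than shut.
Start: joints at [-78.977, 7.471, 85.268, -0, 87.261, -4.893], TCP at [164.565, -576.996, 239.292] pointing down, gripper open.
Joint ranges: [-169.43, 169.43], [-51.17, 129.36], [1.28, 143.12], [-76.62, 256.62], [0, 156.53], [-152.29, 152.29]. Speed limits (degrees/s): [136.94, 136.94, 159.86, 180, 180, 180].

INTERFACE

Orientations are given as [roll, pitch, yaw] about the fixed x, y, z axes, in that order (R = Rz(yaw) Ry(pitch) Rx(roll)).
In Python, from bench import sensors, viewer, hand_in, r gives the robot as it stands. The module is installed in compiled form; this text tells all that it offers.
- The arm moves only by the tool move_arm, never from a script. Its argument "rows" is a list that holds one entry, the list of rows, each a list of 6 numbers: the shift along the tool's x, y, z in m, then the turn, a rotation vector about the tool's x, y, z in degrees. In form: [[[tx, ty, tz, rx, ry, rz], ...]]. A call has 1 to 20 rows; each row is the pose to reach, as a shift and turn from the pose commanded when the call began, along the tool's axes at that moment; what a row does not reach only later rows make up. A row lasts 1/10 s, in which the tool goes at most 50 mm and 8.59 degrees, less where a joint would pass 70% of its speed; a pose out of reach is approached as far as the arm can. A call with a gripper value outside its range is refused whole. "grip" is the opening, from 0 (shut) to 1 (fully open), set as the call begins (left out, the last holds). The fingers move at their own pace and stop on an object; "newtons" is the grip in N (left out, the last holds). Time passes only in rows, so rows that repeat a pose let the fingers close. It gives the time, the measured TCP pose, the force and the opening at its end, in the units of the state.
- sensors.sense(): the state, without advancing time (a new reading comes with each control period).
- viewer.snapshot(name): name is "scene" or "top" or "wrist"; returns a dict with "color" (384x512x3 uint8, red, green, blue), "camera_matrix" (3x3 intrinsics, pixels), "R" (3x3) and "t" (3): a world point X has camera coordinates R X + t. Camera axes: x right, y down, z forward; pixel columns grow to the right and rows downward; lengths in mm; the calibration is good to about 2 mm. A picture is of the moment at which its call begins. There is no depth.
- hand_in(): hands the job in, once; it reports no verdict.
The state is a dict: "time": time; "joint_pos": joint angles; "qd": joint speeds; "joint_efforts": joint torques, N m; "tool_pos": TCP position; "tcp_rot": TCP orientation; "ft_force": force on the tool from outside, world axes, zero at the start; "wrist_torque": the same for the moment, N m; "finger_gap": finger opening in mm.
Only numpy, scipy, OpenCV 4.12 (cv2) and the standard library are available. Lean on these libraries where they do the work, as an engineer would, in place of code of your own. Each camera call takes 0.05 s, during which the arm holds its last target.

## Working session

There is one attempt and no reset: what is moved stays moved. The work goes in short steps, Python scripts to look and compute and a tool call to move; the robot and the scene stay as the last step left them, time stands still between calls to the robot, and variables do not carry over. Pictures are saved under pics/ and viewed, and the job is handed in when it is done.

Besides the shell and the picture viewer there is one more tool, called after "Call:" as name([rows], argument=value, ...), one row to a line, values as JSON. move_arm: Moves the arm, as the interface text tells. Its arguments: {"type":"object","properties":{"rows":{"type":"array","items":{"type":"array","items":{"type":"array","items":{"type":"number"}}}},"grip":{"type":"number"},"newtons":{"type":"number"}},"required":["rows"]}

```bash
mkdir -p pics; cat > h.py <<'E'
import numpy as np, cv2, pickle
from bench import sensors, viewer, hand_in, r
def snap(name, tag):
    s=viewer.snapshot(name)
    cv2.imwrite(f'pics/{tag}.png', cv2.cvtColor(s['color'],cv2.COLOR_RGB2BGR))
    pickle.dump({k:np.array(s[k]) for k in ('color','camera_matrix','R','t')}, open(f'pics/{tag}.pkl','wb'))
    return s
def load(tag): return pickle.load(open(f'pics/{tag}.pkl','rb'))
def plane(s,u,v,z):
    K,R,t=[np.array(s[k],float) for k in ('camera_matrix','R','t')]; t=t.ravel()
    d=R.T@np.linalg.inv(K)@np.array([u,v,1.]); c=-R.T@t
    return c+d*(z-c[2])/d[2]
def proj(s,X):
    K,R,t=[np.array(s[k],float) for k in ('camera_matrix','R','t')]; p=K@(R@np.array(X,float)+t.ravel()); return p[:2]/p[2]
def tri(obs):
    A=np.zeros((3,3));b=np.zeros(3)
    for s,u,v in obs:
        K,R,t=[np.array(s[k],float) for k in ('camera_matrix','R','t')]; t=t.ravel()
        d=R.T@np.linalg.inv(K)@np.array([u,v,1.]); d/=np.linalg.norm(d); c=-R.T@t
        P=np.eye(3)-np.outer(d,d);A+=P;b+=P@c
    return np.linalg.solve(A,b)
E
python3 - <<'E'
from h import *
for n in ('scene','top','wrist'):
    s=snap(n,n+'0'); print(n, -s['R'].T@np.ravel(s['t']), s['camera_matrix'][0,0])
print(sensors.sense())
E
```

```text
scene [1086.31791084  235.5959586   957.53481705] 432.2455394767107
top [ 308.38690323  -21.32113416 1199.65253426] 460.62104541380467
wrist [ 234.14494181 -557.16799676  372.57048844] 266.2444056018056
{'time': 0.15, 'joint_pos': array([-7.89776310e+01,  7.50502681e+00,  8.53143650e+01,  1.91418603e-04,
        8.72635676e+01, -4.89336341e+00]), 'qd': array([-0.05792978, -0.2137412 , -0.1677988 , -0.06027967, -0.00847901,
        0.08683957]), 'joint_efforts': array([ 1.89482569e-03, -5.70061505e+01, -5.01158881e+01, -2.67220721e-04,
        9.60795471e-03,  4.10161590e-05]), 'tool_pos': array([ 164.47353286, -576.58326677,  238.49247147]), 'tcp_rot': array([-1.79917359e+02, -7.26705371e-03,  1.59157179e+01]), 'ft_force': array([ 0.57375237,  0.62623123, -0.4782566 ]), 'wrist_torque': array([-0.01866002,  0.01237572,  0.02417872]), 'finger_gap': 85.05208395234372}
```

View pics/scene0.png

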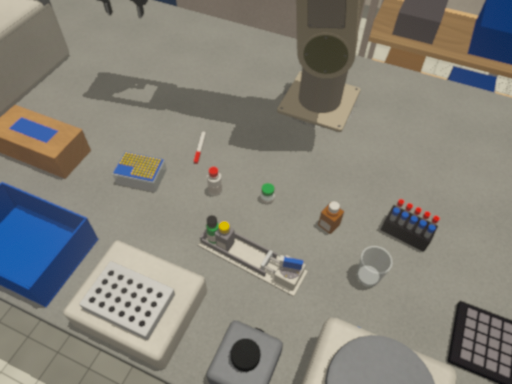

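View pics/top0.png

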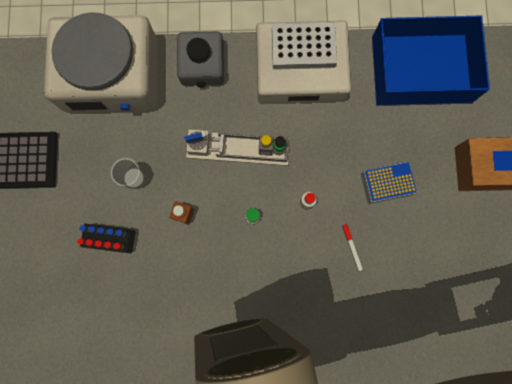

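View pics/wrist0.png

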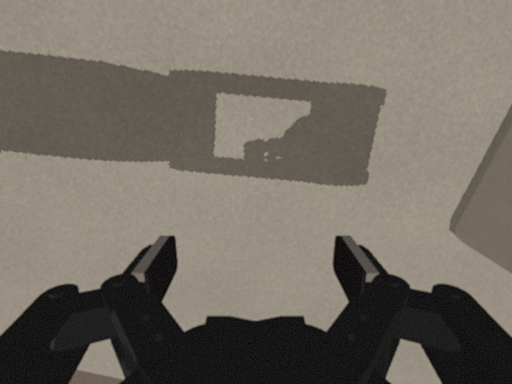

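The top view shows the amber bottle at about (180,212), the red-capped round bottle at (309,200), the jar at (253,215) and the rack from (187,145) to (288,160), with the blue screw at its left end. The scene view agrees. Next I'll crop and enlarge.

```bash
python3 - <<'E'
import cv2,numpy as np
a=cv2.imread('pics/top0.png')[120:235,165:330]; b=cv2.imread('pics/scene0.png')[155:300,190:355]
cv2.imwrite('pics/c1.png',cv2.resize(a,None,fx=4.8,fy=4.8,interpolation=cv2.INTER_CUBIC))
cv2.imwrite('pics/c2.png',cv2.resize(b,None,fx=4,fy=4,interpolation=cv2.INTER_CUBIC))
E
```

```text
(no output)
```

View pics/c1.png

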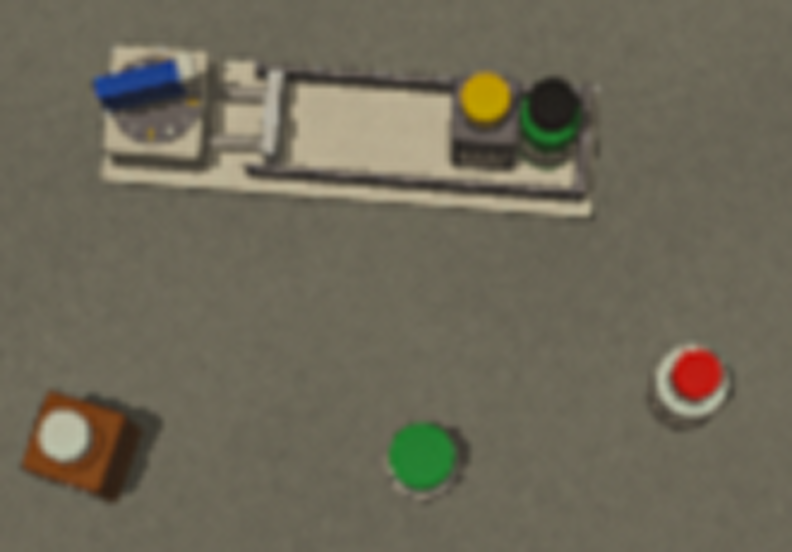

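View pics/c2.png

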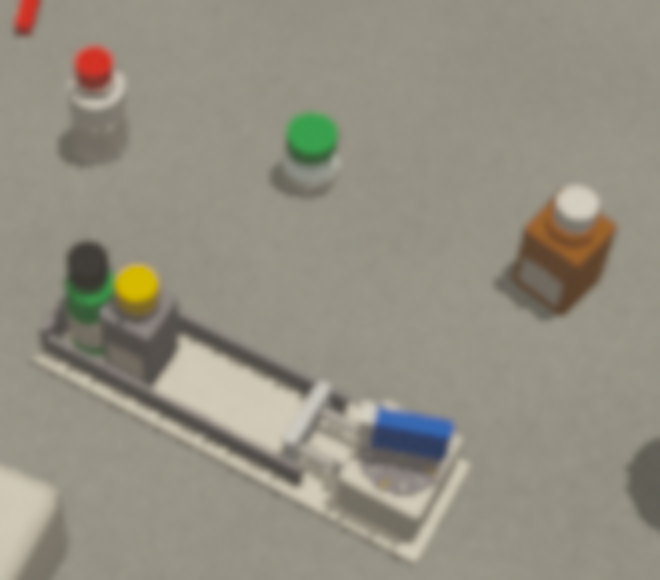

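```bash
cat > m.py <<'E'
from h import *
def blobs(tag,cond,amin=15):
    s=load(tag); hsv=cv2.cvtColor(s['color'],cv2.COLOR_RGB2HSV); m=cv2.inRange(hsv,np.array(cond[0]),np.array(cond[1]))
    n,l,st,c=cv2.connectedComponentsWithStats(m)
    return [(int(st[i,4]),c[i].round(1).tolist(),st[i,:4].tolist()) for i in range(1,n) if st[i,4]>=amin],m
C=dict(red=((0,180,120),(6,255,255)),yellow=((20,180,120),(32,255,255)),blue=((105,150,80),(125,255,255)),green=((55,120,60),(75,255,255)),amber=((7,150,60),(17,255,255)))
E
python3 - <<'E'
from m import *
for t in('top0','scene0'):
    for k in C: print(t,k,blobs(t,C[k])[0])
s=load('top0');c=load('scene0')
f=lambda x,y:(s,165+x/4.8,120+y/4.8); g=lambda x,y:(c,190+x/4,155+y/4)
print('base corner -y',tri([f(592,215),g(35,358)]),'only same if match')
for p in ((105,178),(592,215)): print(plane(*f(*p),4))
for p in ((35,358),(415,558),(468,463)): print('scene',plane(*g(*p),4))
for nm,a,b in (('redcap',(697,373),(94,62)),('whitecap',(64,435),(577,200)),('yellow',(484,96),(138,280)),('black',(552,102),(88,257)),('jar',(421,454),(313,130))): print(nm,tri([f(*a),g(*b)]))
E
```

```text
top0 red [(76, [309.6, 197.6], [305, 193, 10, 10]), (73, [346.9, 231.8], [343, 225, 9, 15]), (30, [79.7, 240.8], [77, 238, 6, 6]), (35, [88.9, 242.1], [86, 239, 7, 7]), (32, [98.0, 243.3], [95, 241, 7, 6]), (32, [107.3, 244.5], [104, 242, 7, 6]), (33, [116.4, 245.6], [114, 243, 6, 6])]
top0 yellow [(80, [265.7, 139.8], [261, 135, 10, 10])]
top0 blue [(4968, [427.0, 61.8], [381, 16, 109, 76]), (31, [124.4, 105.5], [121, 104, 8, 4]), (67, [192.9, 136.3], [185, 133, 17, 7]), (329, [502.7, 160.0], [493, 151, 19, 19]), (211, [400.2, 169.1], [383, 163, 29, 14]), (103, [383.8, 190.7], [366, 171, 50, 30]), (28, [82.6, 227.8], [80, 225, 6, 6]), (34, [91.4, 228.9], [89, 226, 6, 7]), (31, [100.6, 230.1], [98, 227, 6, 7]), (33, [109.6, 231.4], [107, 229, 6, 6]), (34, [118.7, 232.4], [116, 230, 7, 6])]
top0 green [(42, [278.3, 147.0], [274, 141, 11, 10]), (144, [252.4, 214.6], [246, 208, 14, 14])]
top0 amber [(1596, [487.7, 161.5], [467, 138, 45, 49]), (20, [465.1, 187.6], [461, 186, 9, 4]), (179, [181.6, 212.7], [170, 202, 21, 21])]
scene0 red [(26, [196.5, 157.0], [195, 153, 4, 9]), (40, [213.1
[... 754 characters left out ...]
 green [(95, [267.6, 188.5], [262, 184, 12, 10]), (27, [213.5, 228.7], [209, 225, 9, 7])]
scene0 amber [(136, [332.1, 214.6], [322, 207, 21, 15])]
base corner -y [ 594.6311224  -116.61048901  -82.62297017] only same if match
[597.12459213 172.1482635    4.        ]
[569.39074584 -97.08510999   4.        ]
scene [ 640.0230504  -100.71956654    4.        ]
scene [665.79428705 165.47800393   4.        ]
scene [595.11428841 172.86505923   4.        ]
redcap [ 467.99038093 -142.3272119    86.22781936]
whitecap [443.74237074 178.90106307  89.73066566]
yellow [612.6899388  -37.79589782  97.82876714]
black [609.28132636 -72.6881456   95.41153545]
jar [ 4.33863210e+02 -3.20594703e-01  5.05180265e+01]
```

```bash
cat >> h.py <<'E'
from scipy.spatial.transform import Rotation as Ro
def plan(target,yaw,start=None):
    """shift in tool axes (m) & turn about tool z (deg) from measured pose, tool down"""
    st=sensors.sense(); p=st['tool_pos']; y0=st['tcp_rot'][2]
    if start is not None: p,y0=np.array(start[:3]),start[3]
    R=Ro.from_euler('xyz',[180,0,y0],degrees=True).as_matrix()
    d=R.T@(np.array(target)-p)/1000
    print('shift',d.round(4),'rz',round(-(yaw-y0),2), '| now',p.round(1),round(y0,2))
E
python3 - <<'E'
from h import *
s=load('wrist0'); st=sensors.sense()
Rt=Ro.from_euler('xyz',st['tcp_rot'],degrees=True).as_matrix()
c=-s['R'].T@np.ravel(s['t']); print('cam in tool',Rt.T@(c-st['tool_pos']),'axis in tool',Rt.T@s['R'][2])
print('camx in tool',Rt.T@s['R'][0])
plan((455,-200,240),84.2,(164.565,-576.996,239.292,15.92))
E
```

```text
cam in tool [  72.34175288    0.24112336 -134.0693299 ] axis in tool [-2.86275610e-01 -4.72749826e-04  9.58147197e-01]
camx in tool [5.12672016e-04 9.99999660e-01 6.46576185e-04]
shift [ 0.3827 -0.2829 -0.0007] rz -68.28 | now [ 164.6 -577.   239.3] 15.92
```

```bash
python3 - <<'E'
from h import *
plan((468,-142,240),84.2,(164.565,-576.996,239.292,15.92))
E
```

```text
shift [ 0.4111 -0.3351 -0.0007] rz -68.28 | now [ 164.6 -577.   239.3] 15.92
```

Call:
move_arm([
  [[0.03, -0.025, 0, 0, 0, -5], [0.065, -0.053, 0, 0, 0, -11], [0.1, -0.081, 0, 0, 0, -17], [0.135, -0.11, 0, 0, 0, -23], [0.17, -0.138, 0, 0, 0, -29], [0.205, -0.167, 0, 0, 0, -35], [0.24, -0.195, 0, 0, 0, -41], [0.275, -0.224, 0, 0, 0, -47], [0.31, -0.252, 0, 0, 0, -53], [0.345, -0.281, 0, 0, 0, -58], [0.375, -0.305, 0, 0, 0, -63], [0.4, -0.325, 0, 0, 0, -67], [0.411, -0.335, 0, 0, 0, -68.3], [0.411, -0.335, 0, 0, 0, -68.3], [0.411, -0.335, 0, 0, 0, -68.3], [0.411, -0.335, 0, 0, 0, -68.3]],
], grip=1)

```text
time: 1.75
tool_pos: [467.4, -142.8, 239.1]
tcp_rot: [-180.0, 0.0, 84.1]
ft_force: [0.0, -0.1, -0.5]
finger_gap: 85.1
```

```bash
python3 - <<'E'
from h import *
s=snap('wrist','w1'); st=sensors.sense(); print(st['tool_pos'],st['tcp_rot'],st['time'])
E
```

```text
[ 467.47146438 -142.95669424  239.22990136] [-1.79986753e+02  1.18545626e-02  8.41233426e+01] 1.8
```

View pics/w1.png

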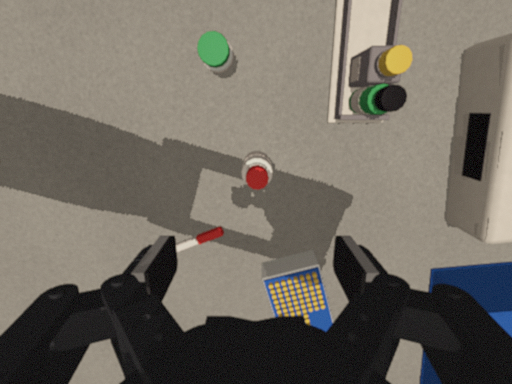

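The wrist view shows the red cap at (258,176) almost on the tool axis, the jar at (213,50), and the rack's closed end on the right with the yellow cap at (396,60) and the black cap at (390,98).

```bash
python3 - <<'E'
from m import *
a=cv2.imread('pics/w1.png')[130:220,210:310]
cv2.imwrite('pics/w1c.png',cv2.resize(a,None,fx=6,fy=6,interpolation=cv2.INTER_CUBIC))
a=cv2.imread('pics/w1.png')[0:135,310:430]
cv2.imwrite('pics/w1d.png',cv2.resize(a,None,fx=4.4,fy=4.4,interpolation=cv2.INTER_CUBIC))
C['red']=((0,180,70),(8,255,255)) 
w=load('w1');t=load('top0')
for k in('red','yellow'): print(k,blobs('w1',C[k])[0])
print(tri([(t,309.6,197.6),(w,257.5,176.5)]))
E
```

```text
red [(364, [256.7, 177.1], [247, 166, 21, 23]), (207, [209.8, 234.7], [197, 227, 26, 16])]
yellow []
[ 469.76334575 -142.21552256   78.89172947]
```

View pics/w1c.png

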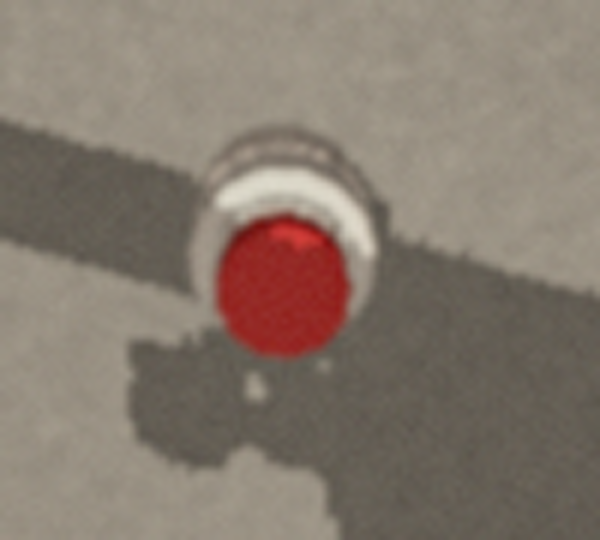

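View pics/w1d.png

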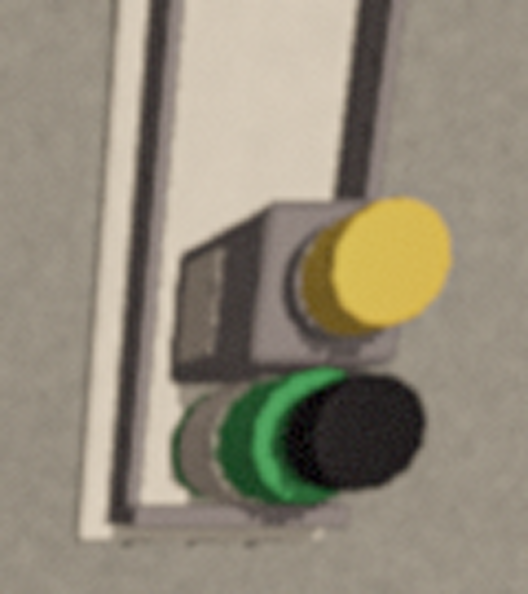

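```bash
python3 - <<'E'
from m import *
w=load('w1');t=load('top0');sc=load('scene0')
print('cap',plane(w,256.8,178.0,90), plane(t,309.6,197.6,88))
# cap in wrist at 2 heights; top view triangulation
print(tri([(t,309.7,197.3),(w,256.8,178.0),(sc,213.1,169.8)]))
g=lambda x,y:(310+x/4.4-.4,0+y/4.4-.4)
print('yellow cap',plane(w,*g(391,262),98),plane(t,265.7,139.8,98),tri([(w,*g(391,262)),(t,265.7,139.6),(sc,223.7,225.6)]))
print('rack corner',plane(w,*g(80,540),4), plane(w,*g(118,0),4))
print('wall top inner left', [plane(w,*g(*p),30) for p in ((130,522),(168,0))])
print('wall right inner', [plane(w,*g(*p),30) for p in ((337,200),(357,0))])
print('black',plane(w,*g(365,432),98))
E
```

```text
cap [ 469.33866573 -141.52414482   90.        ] [ 468.1071508  -140.83582755   88.        ]
[ 469.0518814  -141.56202195   90.26594556]
yellow cap [613.52755198 -38.45279615  98.        ] [613.16226906 -37.48702458  98.        ] [614.20402923 -38.2892473   96.8231432 ]
rack corner [570.39494671 -95.90487709   4.        ] [584.00040964  45.46442084   4.        ]
wall top inner left [array([577.84596954, -90.62124358,  30.        ]), array([588.8349025 ,  35.99279412,  30.        ])]
wall right inner [array([632.93317313, -14.01127829,  30.        ]), array([636.19469177,  31.13842901,  30.        ])]
black [609.56278163 -72.60914442  98.        ]
```

Round bottle axis is at (469.2, −141.5), and three views put its height at 90. Now I'll descend and grip it.

Call:
move_arm([
  [[0.0016, 0.0016, 0.03, 0, 0, 0], [0.0016, 0.0016, 0.07, 0, 0, 0], [0.0016, 0.0016, 0.11, 0, 0, 0], [0.0016, 0.0016, 0.145, 0, 0, 0], [0.0016, 0.0016, 0.175, 0, 0, 0], [0.0016, 0.0016, 0.193, 0, 0, 0], [0.0016, 0.0016, 0.201, 0, 0, 0], [0.0016, 0.0016, 0.201, 0, 0, 0], [0.0016, 0.0016, 0.201, 0, 0, 0]],
])

```text
time: 2.7
tool_pos: [470.4, -141.4, 39.4]
tcp_rot: [179.9, 0.0, 84.2]
ft_force: [0.1, 0.6, 0.4]
finger_gap: 85.5
```

Call:
move_arm([
  [[0, 0, 0, 0, 0, 0], [0, 0, 0, 0, 0, 0], [0, 0, 0, 0, 0, 0], [0, 0, 0, 0, 0, 0], [0, 0, 0, 0, 0, 0], [0, 0, 0, 0, 0, 0], [0, 0, 0, 0, 0, 0], [0, 0, 0, 0, 0, 0]],
], grip=0.3, newtons=30)

```text
time: 3.5
tool_pos: [470.2, -140.9, 39.1]
tcp_rot: [179.9, 0.0, 84.2]
ft_force: [-1.9, -0.3, 5.9]
finger_gap: 37.1
```

Call:
move_arm([
  [[0, 0, -0.01, 0, 0, 0], [0, 0, -0.03, 0, 0, 0], [0, 0, -0.07, 0, 0, 0], [0, 0, -0.11, 0, 0, 0], [0, 0, -0.15, 0, 0, 0], [0, 0, -0.185, 0, 0, 0], [0, 0, -0.2, 0, 0, 0]],
])

```text
time: 4.2
tool_pos: [471.1, -141.2, 242.8]
tcp_rot: [179.7, 0.1, 84.2]
ft_force: [0.7, 0.6, -1.4]
finger_gap: 37.0
```

```bash
python3 - <<'E'
from h import *
plan((617,2,240),84.3)
print(sensors.sense()['ft_force'])
E
```

```text
shift [0.1572 0.1307 0.0028] rz -0.08 | now [ 471.1 -141.2  242.8] 84.22
[ 0.72185989  0.59280378 -1.36520088]
```

Call:
move_arm([
  [[0.02, 0.016, 0, 0, 0, 0], [0.05, 0.041, 0, 0, 0, 0], [0.08, 0.067, 0, 0, 0, 0], [0.11, 0.092, 0, 0, 0, 0], [0.137, 0.114, 0, 0, 0, 0], [0.152, 0.127, 0, 0, 0, 0], [0.157, 0.131, 0, 0, 0, 0], [0.157, 0.131, 0, 0, 0, 0], [0.157, 0.131, 0, 0, 0, 0]],
])

```text
time: 5.1
tool_pos: [615.0, 1.6, 237.6]
tcp_rot: [-179.9, 0.0, 84.2]
ft_force: [-1.4, -0.4, -1.4]
finger_gap: 37.5
```

```bash
python3 - <<'E'
from h import *
s=snap('wrist','w2'); t=snap('top','top2');st=sensors.sense(); print(st['tool_pos'],st['tcp_rot'],st['time'],st['ft_force'])
a=cv2.imread('pics/w2.png')[0:260,150:400]
cv2.imwrite('pics/w2c.png',cv2.resize(a,None,fx=3,fy=2.3,interpolation=cv2.INTER_CUBIC))
E
```

```text
[615.20818721   1.31650413 238.21799393] [-1.79979102e+02  1.52202144e-02  8.41520544e+01] 5.2 [-0.18825437 -0.32868645 -1.09526991]
```

View pics/w2.png

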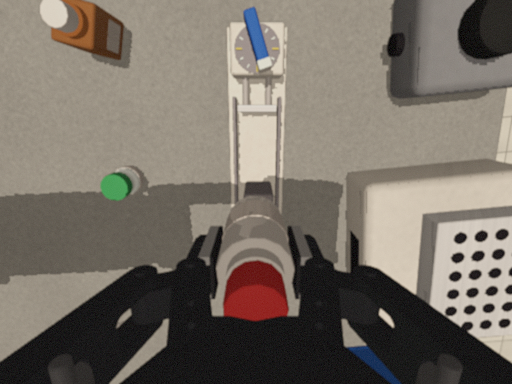

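The wrist view shows the held bottle in the jaws, the plate at (258,108), the housing at (258,50), and the wing from (250,12) to its white end at (264,63). The image and rack axes are nearly parallel.

```bash
python3 - <<'E'
import cv2
a=cv2.imread('pics/w2.png')[0:130,205:310]
cv2.imwrite('pics/w2d.png',cv2.resize(a,None,fx=4.6,fy=4.6,interpolation=cv2.INTER_CUBIC))
a=cv2.imread('pics/w2.png')[90:220,215:300]
cv2.imwrite('pics/w2e.png',cv2.resize(a,None,fx=4.6,fy=4.6,interpolation=cv2.INTER_CUBIC))
E
```

```text
(no output)
```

View pics/w2d.png

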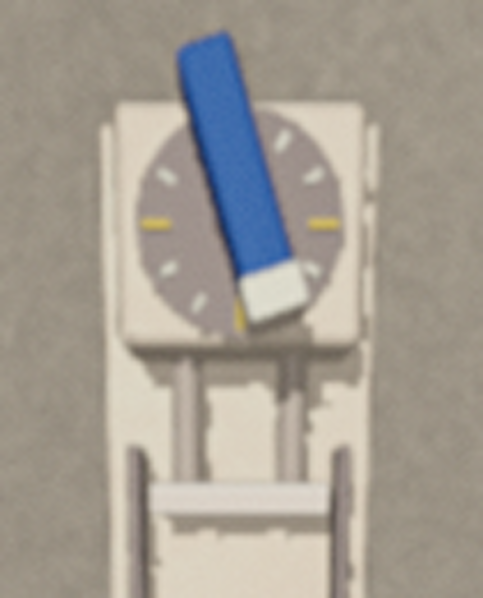

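View pics/w2e.png

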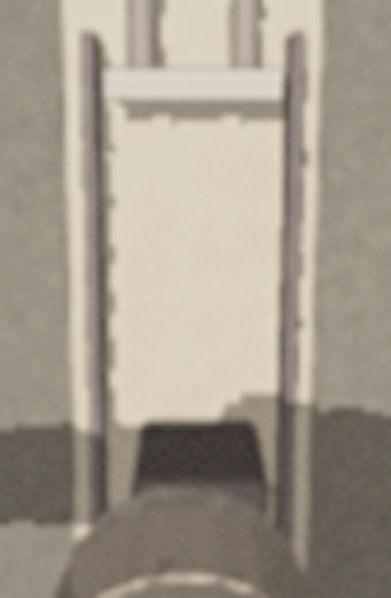

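```bash
python3 - <<'E'
from m import *
w=load('w2')
g=lambda x,y:(205+x/4.6-.4,y/4.6-.4); e=lambda x,y:(215+x/4.6-.4,90+y/4.6-.4)
P=lambda f,p,z:plane(w,*f(*p),z)[:2].round(1)
print('dial L R mid bottom',P(g,(155,223),48),P(g,(325,223),48),P(g,(240,223),48),P(g,(240,315),48))
print('housing TL TR BR BL',[P(g,p,48) for p in((117,102),(362,102),(360,345),(127,345))])
print('wing ends',P(g,(205,45),93),P(g,(277,312),93))
print('wing edges far',P(g,(180,55),93),P(g,(230,35),93),' near',P(g,(248,322),93),P(g,(307,303),93))
print('plate top',[P(g,p,44) for p in((143,485),(332,485),(148,515),(332,515))])
print('walls top: left in, right in',[P(e,p,30) for p in((103,100),(105,480),(288,100),(277,480))])
print('walls out',[P(e,p,30) for p in((82,40),(78,480),(303,40),(295,480))])
print('base far edges z4',[P(e,p,4) for p in((62,100),(72,400),(322,100),(318,400))])
E
```

```text
dial L R mid bottom [610.2 140.7] [650.5 136.6] [630.4 138.6] [628.4 118.6]
housing TL TR BR BL [array([604.4, 166.7]), array([661. , 160.9]), array([656.9, 108.9]), array([600.3, 114.7])]
wing ends [625.5 161.8] [635.3 112.1]
wing edges far [620.4 160.6] [630.6 163. ]  near [629.1 110.8] [641.7 113.2]
plate top [array([599.9,  82. ]), array([647.9,  77.2]), array([600.3,  74.6]), array([647.3,  69.9])]
walls top: left in, right in [array([599.7,  74.9]), array([587.5, -31.1]), array([648.9,  69.9]), array([637.6, -36.1])]
walls out [array([596. ,  90.5]), array([579.6, -30.3]), array([654. ,  84.7]), array([642.8, -36.6])]
base far edges z4 [array([586.2,  76.2]), array([577.8, -12.3]), array([660.7,  68.6]), array([653.4, -19.9])]
```

```bash
python3 - <<'E'
from h import *
plan((616.6,1.2,58),84.15); print(sensors.sense()['tool_pos'],sensors.sense()['qd'])
E
```

```text
shift [0.     0.0014 0.1802] rz 0.0 | now [615.2   1.3 238.2] 84.15
[615.20818721   1.31650413 238.21799393] [-0.05513875 -0.22469063 -0.20141283  0.0389539   0.08498517  0.0480644 ]
```

Call:
move_arm([
  [[0, 0.0014, 0.02, 0, 0, 0], [0, 0.0014, 0.055, 0, 0, 0], [0, 0.0014, 0.095, 0, 0, 0], [0, 0.0014, 0.13, 0, 0, 0], [0, 0.0014, 0.155, 0, 0, 0], [0, 0.0014, 0.17, 0, 0, 0], [0, 0.0014, 0.178, 0, 0, 0], [0, 0.0014, 0.18, 0, 0, 0], [0, 0.0014, 0.18, 0, 0, 0], [0, 0.0014, 0.18, 0, 0, 0]],
])

```text
time: 6.2
tool_pos: [618.5, 2.0, 60.1]
tcp_rot: [179.8, -0.0, 84.2]
ft_force: [0.6, 0.3, -1.6]
finger_gap: 36.9
```

```bash
python3 - <<'E'
from h import *
snap('wrist','w3'); snap('scene','sc3')
plan((616.6,1.2,48),84.15); print(sensors.sense()['ft_force'])
a=cv2.imread('pics/sc3.png')[190:300,190:320]
cv2.imwrite('pics/sc3c.png',cv2.resize(a,None,fx=5,fy=5,interpolation=cv2.INTER_CUBIC))
E
```

```text
shift [-0.0011 -0.0016  0.0118] rz 0.07 | now [618.3   2.1  59.8] 84.22
[-0.24051578 -0.23087638 -2.10667366]
```

View pics/w3.png

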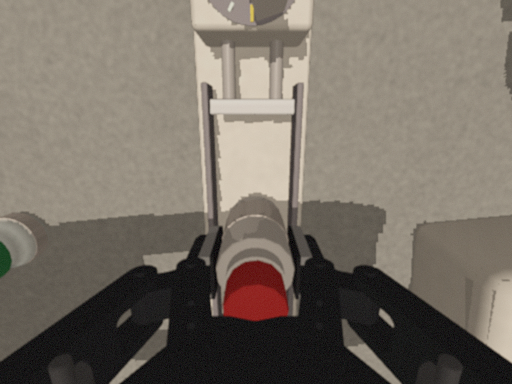

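View pics/sc3c.png

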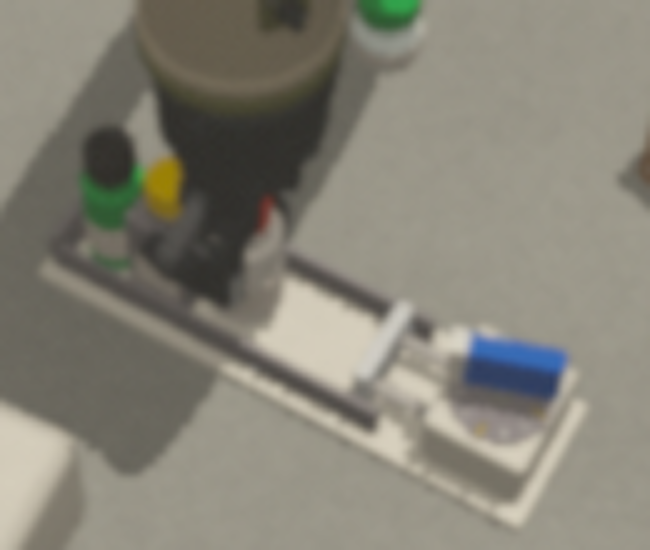

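The bottle hangs between the walls and clear of the grey bottle, sitting about 1.7 mm off towards +x. I'll correct that and lower it.

Call:
move_arm([
  [[-0.0006, -0.0016, 0.003, 0, 0, 0], [-0.0006, -0.0016, 0.006, 0, 0, 0], [-0.0006, -0.0016, 0.009, 0, 0, 0], [-0.0006, -0.0016, 0.011, 0, 0, 0], [-0.0006, -0.0016, 0.0115, 0, 0, 0], [-0.0006, -0.0016, 0.012, 0, 0, 0], [-0.0006, -0.0016, 0.012, 0, 0, 0]],
])

```text
time: 7.0
tool_pos: [615.4, 1.8, 47.1]
tcp_rot: [-180.0, 0.0, 84.2]
ft_force: [-6.1, 0.4, 8.7]
finger_gap: 37.2
```

Call:
move_arm([
  [[0, 0, 0, 0, 0, 0], [0, 0, 0, 0, 0, 0], [0, 0, 0, 0, 0, 0], [0, 0, 0, 0, 0, 0], [0, 0, 0, 0, 0, 0], [0, 0, 0, 0, 0, 0]],
], grip=0.9)

```text
time: 7.6
tool_pos: [615.5, 1.7, 46.2]
tcp_rot: [-180.0, -0.0, 84.2]
ft_force: [0.1, 0.3, -0.2]
finger_gap: 77.1
```

Call:
move_arm([
  [[0, 0, -0.01, 0, 0, 0], [0, 0, -0.03, 0, 0, 0], [0, 0, -0.07, 0, 0, 0], [0, 0, -0.115, 0, 0, 0], [0, 0, -0.16, 0, 0, 0], [0, 0, -0.19, 0, 0, 0], [0, 0, -0.2, 0, 0, 0]],
])

```text
time: 8.3
tool_pos: [617.6, 1.6, 252.6]
tcp_rot: [179.5, -0.0, 84.2]
ft_force: [0.4, 0.2, 0.6]
finger_gap: 76.4
```

```bash
python3 - <<'E'
from h import *
snap('wrist','w4'); 
plan((444,179,240),84.15)
E
```

```text
shift [ 0.159  -0.1905  0.0119] rz 0.07 | now [617.5   1.6 251.9] 84.22
```

View pics/w4.png

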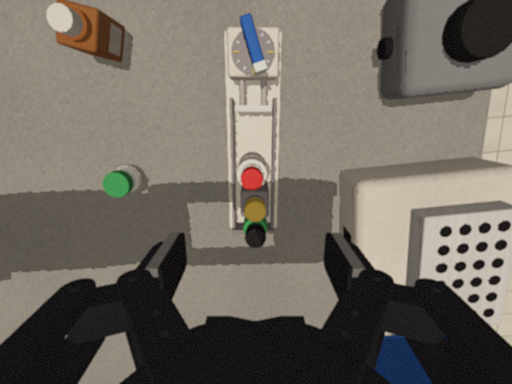

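Call:
move_arm([
  [[0.015, -0.018, 0, 0, 0, 0.5], [0.04, -0.048, 0, 0, 0, 1.5], [0.067, -0.08, 0, 0, 0, 2.5], [0.093, -0.112, 0.002, 0, 0, 4], [0.12, -0.144, 0.005, 0, 0, 5], [0.143, -0.172, 0.009, 0, 0, 6], [0.156, -0.187, 0.012, 0, 0, 6.5], [0.159, -0.19, 0.012, 0, 0, 7], [0.159, -0.19, 0.012, 0, 0, 7], [0.159, -0.19, 0.012, 0, 0, 7]],
], grip=1)

```text
time: 9.35
tool_pos: [442.9, 178.5, 233.8]
tcp_rot: [-180.0, 0.0, 77.2]
ft_force: [-0.1, 0.4, -0.2]
finger_gap: 85.8
```

```bash
python3 - <<'E'
from m import *
snap('wrist','w5');snap('top','top5'); st=sensors.sense(); print(st['tool_pos'],st['tcp_rot'],st['finger_gap'])
C['red']=((0,180,70),(8,255,255))
print(blobs('w4',C['red'])[0][:1],blobs('w4',C['amber'])[0],blobs('top5',C['red'])[0][:1])
w=load('w4')
print('red',plane(w,*blobs('w4',C['red'])[0][0][1],96))
a=cv2.imread('pics/w5.png')[100:240,190:330]
cv2.imwrite('pics/w5c.png',cv2.resize(a,None,fx=4,fy=4,interpolation=cv2.INTER_CUBIC))
E
```

```text
[443.18473252 178.28555609 234.08315893] [-1.79991574e+02  2.26873788e-02  7.71613845e+01] 85.30939559466375
[(359, [251.5, 178.4], [242, 168, 20, 22])] [(1650, [90.0, 31.9], [57, 0, 67, 61])] [(77, [250.0, 140.4], [246, 136, 9, 10])]
red [614.76213551   1.10933909  96.        ]
```

View pics/w5c.png

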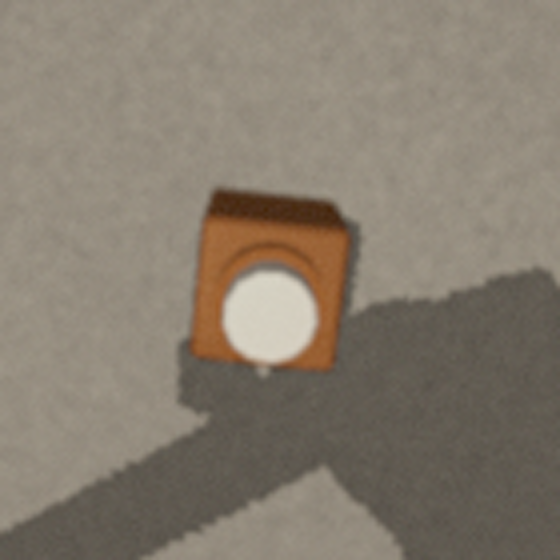

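The crop shows the amber body top with corners (207,215), (350,230), (335,368) and (193,355), rotated about 6° from the jaws. The cap centre is at (270,316).

```bash
python3 - <<'E'
from m import *
w=load('w5'); t=load('top0'); sc=load('scene0')
g=lambda x,y:(190+x/4-.4,100+y/4-.4)
c=np.array([plane(w,*g(*p),64)[:2] for p in ((207,215),(350,230),(335,368),(193,355))]); print(c.round(1),c.mean(0))
e=[np.degrees(np.arctan2(*(c[(i+1)%4]-c[i])[::-1]))%90 for i in range(4)]; print(e,[np.linalg.norm(c[(i+1)%4]-c[i]) for i in range(4)])
print('cap',plane(w,*g(270,316),90),tri([(w,*g(270,316)),(t,178.0,210.2),(sc,333.9,203.9)]))
E
```

```text
[[433.  206.6]
 [472.1 193.3]
 [459.6 153.6]
 [419.2 166.9]] [445.97157128 180.09889803]
[np.float64(71.23511685844846), np.float64(72.43688120819459), np.float64(71.79835933064044), np.float64(70.72256780229198)] [np.float64(41.250469740952276), np.float64(41.604686494581), np.float64(42.50095437563807), np.float64(42.015012329997994)]
cap [445.37991054 179.97886479  90.        ] [444.66918716 179.05479565  93.53867676]
```

```bash
python3 - <<'E'
from h import *
plan((445.6,180,38.5),71.5)
E
```

```text
shift [0.0022 0.002  0.1956] rz 5.66 | now [443.2 178.3 234.1] 77.16
```

Call:
move_arm([
  [[0.0022, 0.002, 0.02, 0, 0, 2], [0.0022, 0.002, 0.05, 0, 0, 4], [0.0022, 0.002, 0.09, 0, 0, 5.7], [0.0022, 0.002, 0.13, 0, 0, 5.7], [0.0022, 0.002, 0.165, 0, 0, 5.7], [0.0022, 0.002, 0.187, 0, 0, 5.7], [0.0022, 0.002, 0.1955, 0, 0, 5.7], [0.0022, 0.002, 0.1955, 0, 0, 5.7], [0.0022, 0.002, 0.1955, 0, 0, 5.7]],
])

```text
time: 10.35
tool_pos: [446.2, 180.8, 40.1]
tcp_rot: [179.9, -0.1, 71.5]
ft_force: [0.5, 0.8, 0.2]
finger_gap: 85.2
```

Call:
move_arm([
  [[0, 0, 0, 0, 0, 0], [0, 0, 0, 0, 0, 0], [0, 0, 0, 0, 0, 0], [0, 0, 0, 0, 0, 0], [0, 0, 0, 0, 0, 0], [0, 0, 0, 0, 0, 0], [0, 0, 0, 0, 0, 0], [0, 0, 0, 0, 0, 0]],
], grip=0.35)

```text
time: 11.15
tool_pos: [445.9, 181.0, 39.9]
tcp_rot: [179.9, -0.1, 71.5]
ft_force: [-0.4, -1.2, 7.3]
finger_gap: 43.7
```

Call:
move_arm([
  [[0, 0, -0.01, 0, 0, 0], [0, 0, -0.03, 0, 0, 0], [0, 0, -0.07, 0, 0, 0], [0, 0, -0.11, 0, 0, 0], [0, 0, -0.15, 0, 0, 0], [0, 0, -0.185, 0, 0, 0], [0, 0, -0.2, 0, 0, 0], [0, 0, -0.2, 0, 0, 0]],
])

```text
time: 11.95
tool_pos: [446.2, 181.1, 241.2]
tcp_rot: [179.8, -0.1, 71.5]
ft_force: [0.4, 0.7, -3.1]
finger_gap: 43.3
```

```bash
python3 - <<'E'
from h import *
# rack (0,11)
c=np.array([620,35.]); y=np.array([.1028,.9947]); p=c+y*11; print(p)
plan((p[0],p[1],238),84.15); print(sensors.sense()['tool_pos'])
E
```

```text
[621.1308  45.9417]
shift [-0.0728  0.2088  0.0032] rz -12.63 | now [446.2 181.1 241.2] 71.52
[446.17714497 181.12986069 241.1917629 ]
```

Call:
move_arm([
  [[-0.005, 0.015, 0, 0, 0, -1], [-0.014, 0.04, 0, 0, 0, -2.5], [-0.025, 0.072, 0, 0, 0, -4.5], [-0.037, 0.105, 0, 0, 0, -6.5], [-0.049, 0.14, 0, 0, 0, -8.5], [-0.06, 0.172, 0, 0, 0, -10.5], [-0.068, 0.196, 0, 0, 0, -12], [-0.072, 0.207, 0, 0, 0, -12.6], [-0.0725, 0.209, 0, 0, 0, -12.6], [-0.0725, 0.209, 0, 0, 0, -12.6], [-0.0725, 0.209, 0, 0, 0, -12.6]],
])

```text
time: 13.05
tool_pos: [619.3, 46.7, 238.3]
tcp_rot: [-179.9, -0.0, 84.1]
ft_force: [-0.1, -0.3, -2.2]
finger_gap: 43.7
```

```bash
python3 - <<'E'
from h import *
snap('wrist','w6')
plan((621.2,46.6,59),84.15); print(sensors.sense()['tool_pos'])
E
```

```text
shift [0.     0.0017 0.1797] rz 0.01 | now [619.5  46.7 238.7] 84.16
[619.49209558  46.73930117 238.65256669]
```

View pics/w6.png

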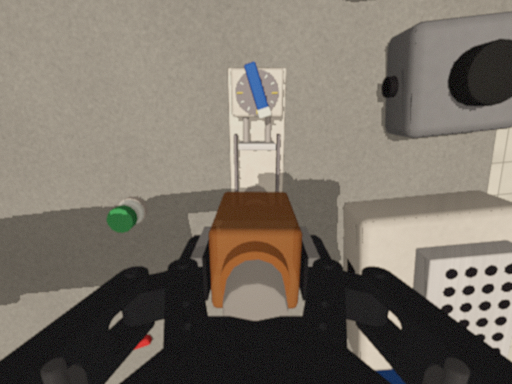

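```bash
python3 - <<'E'
from h import *
w=load('w6'); st=sensors.sense()['tool_pos']
for z in (199,):
  for p in ((223,194),(292,193.5)): print(plane(w,*p,z), 'minus tcp',plane(w,*p,z)-st)
# plate face near edge at z=44
for p in ((239,150.5),(276,150.5)): print('plate',plane(w,*p,44))
E
```

```text
[599.14281108  66.55874435 199.        ] minus tcp [-20.3492845   19.81944318 -39.65256669]
[646.05861192  62.15994982 199.        ] minus tcp [ 26.56651634  15.42064865 -39.65256669]
plate [601.85846716  73.80725583  44.        ]
plate [647.24657829  69.1893303   44.        ]
```

Call:
move_arm([
  [[0.0012, 0.0017, 0.02, 0, 0, 0], [0.0012, 0.0017, 0.05, 0, 0, 0], [0.0012, 0.0017, 0.085, 0, 0, 0], [0.0012, 0.0017, 0.115, 0, 0, 0], [0.0012, 0.0017, 0.134, 0, 0, 0], [0.0012, 0.0017, 0.14, 0, 0, 0], [0.0012, 0.0017, 0.14, 0, 0, 0], [0.0012, 0.0017, 0.14, 0, 0, 0], [0.0012, 0.0017, 0.14, 0, 0, 0]],
])

```text
time: 14.0
tool_pos: [623.4, 46.9, 101.0]
tcp_rot: [179.8, -0.0, 84.1]
ft_force: [0.2, -0.5, -1.2]
finger_gap: 43.6
```

```bash
python3 - <<'E'
from h import *
snap('wrist','w7'); snap('scene','sc7')
plan((621.2,47.5,59),84.15); print(sensors.sense()['tool_pos'])
a=cv2.imread('pics/sc7.png')[180:310,190:320]
cv2.imwrite('pics/sc7c.png',cv2.resize(a,None,fx=4.5,fy=4.5,interpolation=cv2.INTER_CUBIC))
a=cv2.imread('pics/w7.png')[80:340,170:340]
cv2.imwrite('pics/w7c.png',cv2.resize(a,None,fx=2.3,fy=2.3,interpolation=cv2.INTER_CUBIC))
E
```

```text
shift [ 0.0005 -0.0019  0.0415] rz -0.03 | now [623.1  46.8 100.5] 84.12
[623.06450891  46.80145995 100.46010495]
```

View pics/w7c.png

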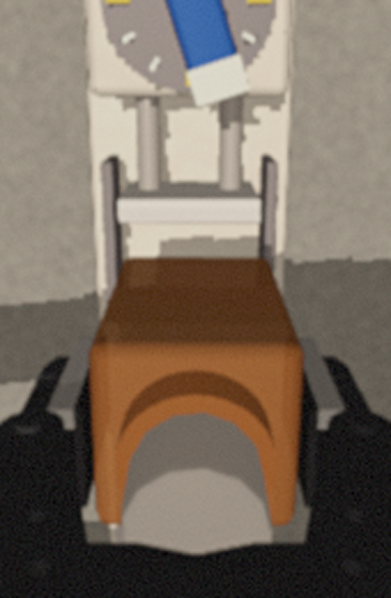

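View pics/sc7c.png

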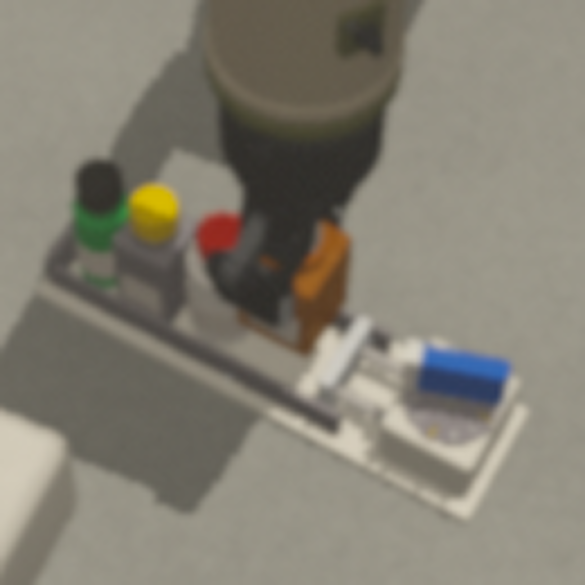

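```bash
python3 - <<'E'
from h import *
w=load('w7'); g=lambda x,y:(170+x/2.3-.4,80+y/2.3-.4)
c=np.array([620,35.]); ya=np.array([.1028,.9947]); xa=np.array([.9947,-.1028])
def rk(P): d=P[:2]-c; return (d@xa).round(1),(d@ya).round(1)
print('tcp',rk(sensors.sense()['tool_pos']))
for p in ((122,259),(272,259)): print('foot',rk(plane(w,*g(*p),61)))
for p in ((92,345),(302,345)): print('shoulder',rk(plane(w,*g(*p),125)))
for p in ((118,221),(262,221)): print('plate',rk(plane(w,*g(*p),44)))
for p in ((105,160),(272,160)): print('wall end',rk(plane(w,*g(*p),30)))
print('dialbot',rk(plane(w,*g(190,78),48)))
E
```

```text
tcp (np.float64(1.8), np.float64(12.1))
foot (np.float64(-20.1), np.float64(31.0))
foot (np.float64(24.5), np.float64(31.0))
shoulder (np.float64(-18.7), np.float64(33.0))
shoulder (np.float64(22.6), np.float64(32.9))
plate (np.float64(-23.1), np.float64(38.5))
plate (np.float64(23.1), np.float64(38.5))
wall end (np.float64(-28.5), np.float64(56.1))
wall end (np.float64(27.4), np.float64(56.1))
dialbot (np.float64(0.1), np.float64(82.6))
```

Call:
move_arm([
  [[0.0007, -0.0019, 0.012, 0, 0, 0], [0.0007, -0.0019, 0.025, 0, 0, 0], [0.0007, -0.0019, 0.036, 0, 0, 0], [0.0007, -0.0019, 0.043, 0, 0, 0], [0.0007, -0.0019, 0.047, 0, 0, 0], [0.0007, -0.0019, 0.05, 0, 0, 0], [0.0007, -0.0019, 0.052, 0, 0, 0], [0.0007, -0.0019, 0.053, 0, 0, 0], [0.0007, -0.0019, 0.053, 0, 0, 0]],
])

```text
time: 15.0
tool_pos: [620.5, 47.6, 47.9]
tcp_rot: [180.0, 0.0, 84.1]
ft_force: [-7.0, -0.2, 11.1]
finger_gap: 43.5
```

```bash
python3 - <<'E'
from h import *
snap('wrist','w8')
st=sensors.sense(); print(st['tool_pos'],st['ft_force'],st['wrist_torque'])
a=cv2.imread('pics/w8.png')[80:340,170:340]
cv2.imwrite('pics/w8c.png',cv2.resize(a,None,fx=2.3,fy=2.3,interpolation=cv2.INTER_CUBIC))
E
```

```text
[620.53404397  47.62738016  47.88531278] [-7.8410352  -0.06736181 11.54497837] [-0.01779375  1.66281951 -0.04198067]
```

View pics/w8c.png

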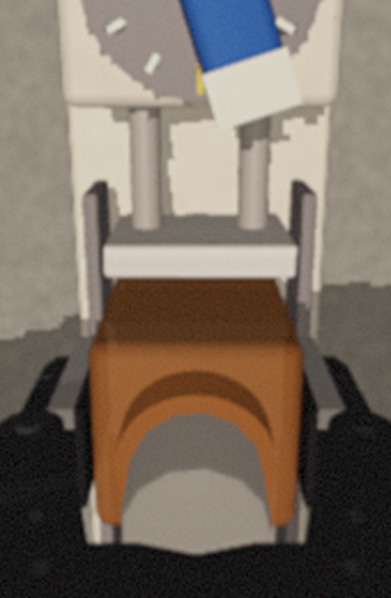

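Amber is down on the floor (47.9 matches the grasp height plus 8, with contact at 11 N), just inside the plate and between the walls. Release it and lift.

Call:
move_arm([
  [[0, 0, 0, 0, 0, 0], [0, 0, 0, 0, 0, 0], [0, 0, 0, 0, 0, 0], [0, 0, 0, 0, 0, 0], [0, 0, 0, 0, 0, 0], [0, 0, 0, 0, 0, 0]],
], grip=0.9)

```text
time: 15.65
tool_pos: [620.2, 47.7, 45.7]
tcp_rot: [-180.0, 0.0, 84.1]
ft_force: [-0.1, -0.8, -0.5]
finger_gap: 76.8
```

Call:
move_arm([
  [[0, 0, -0.01, 0, 0, 0], [0, 0, -0.03, 0, 0, 0], [0, 0, -0.07, 0, 0, 0], [0, 0, -0.115, 0, 0, 0], [0, 0, -0.16, 0, 0, 0], [0, 0, -0.19, 0, 0, 0], [0, 0, -0.2, 0, 0, 0], [0, 0, -0.2, 0, 0, 0]],
])

```text
time: 16.45
tool_pos: [621.3, 47.7, 248.5]
tcp_rot: [179.7, -0.0, 84.1]
ft_force: [-0.3, 0.0, 0.7]
finger_gap: 77.2
```

```bash
python3 - <<'E'
from h import *
snap('wrist','w9'); st=sensors.sense(); print(st['tool_pos'],st['tcp_rot'],st['joint_pos'])
a=cv2.imread('pics/w9.png')[30:290,170:340]
cv2.imwrite('pics/w9c.png',cv2.resize(a,None,fx=2.3,fy=2.3,interpolation=cv2.INTER_CUBIC))
E
```

```text
[620.34005209  47.65261176 245.93480909] [ 1.79957253e+02 -3.53727303e-03  8.41176339e+01] [-3.27362067e-01  1.06907967e+01  8.10163211e+01 -6.17559050e-04
  8.82499939e+01  5.55502397e+00]
```

View pics/w9c.png

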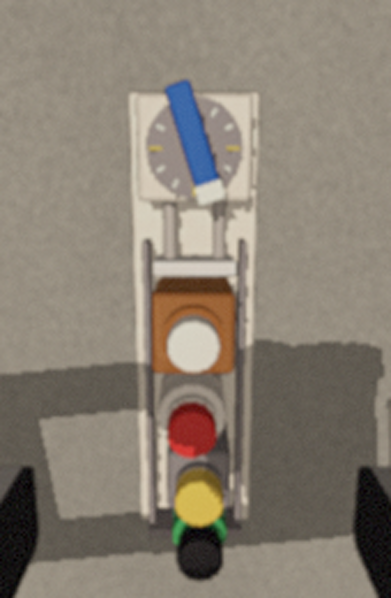

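All four bottles stand in a row: white cap at (193,345), red at (190,430), yellow at (199,497) and black at (200,553) in the crop. Next I'll go over the screw.

```bash
python3 - <<'E'
from h import *
w=load('w9'); w2=load('w2'); t=load('top5')
g=lambda x,y:(170+x/2.3-.4,30+y/2.3-.4)
h=lambda x,y:(205+x/4.6-.4,y/4.6-.4)
print('white end',tri([(w,*g(211,190)),(w2,*h(277,295))]),'blue end',tri([(w,*g(178,88)),(w2,*h(205,45))]))
print('at 93', plane(w,*g(178,88),93),plane(w,*g(211,192),93))
plan((630.6,137.5,230),101.2)
E
```

```text
white end [636.05809771 117.22084042  80.7887375 ] blue end [625.44381175 160.59176015  96.79897186]
at 93 [625.41025487 161.13611741  93.        ] [635.54796442 116.46191921  93.        ]
shift [0.0904 0.001  0.0159] rz -17.08 | now [620.3  47.7 245.9] 84.12
```

Call:
move_arm([
  [[0.01, 0, 0.002, 0, 0, -2], [0.03, 0, 0.006, 0, 0, -6], [0.055, 0.0005, 0.01, 0, 0, -11], [0.078, 0.001, 0.014, 0, 0, -15], [0.088, 0.001, 0.016, 0, 0, -17], [0.0904, 0.001, 0.016, 0, 0, -17], [0.0904, 0.001, 0.016, 0, 0, -17], [0.0904, 0.001, 0.016, 0, 0, -17]],
], grip=0.8)

```text
time: 17.3
tool_pos: [630.5, 136.7, 229.6]
tcp_rot: [-180.0, 0.0, 101.0]
ft_force: [0.2, -0.6, 0.4]
finger_gap: 68.6
```

```bash
python3 - <<'E'
from h import *
snap('wrist','w10'); st=sensors.sense(); print(st['tool_pos'],st['tcp_rot'])
a=cv2.imread('pics/w10.png')[110:240,190:320]
cv2.imwrite('pics/w10c.png',cv2.resize(a,None,fx=4.5,fy=4.5,interpolation=cv2.INTER_CUBIC))
E
```

```text
[630.61364899 136.55481469 229.91539697] [1.79992359e+02 1.52023965e-02 1.01023052e+02]
```

View pics/w10c.png

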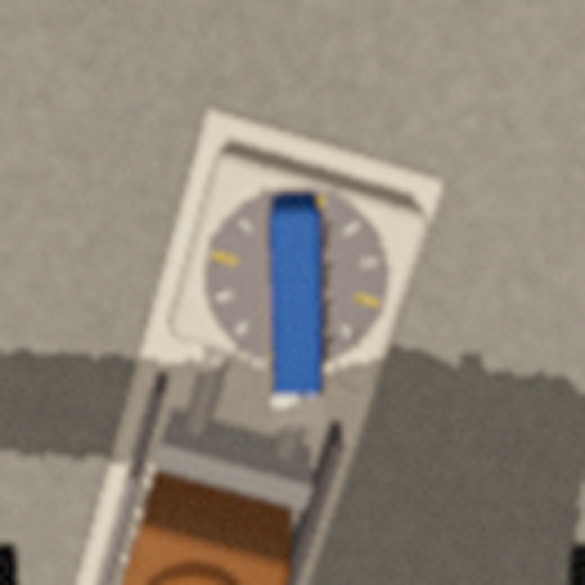

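```bash
python3 - <<'E'
from h import *
w=load('w10')
g=lambda x,y:(190+x/4.5-.4,110+y/4.5-.4)
P=lambda x,y,z:plane(w,*g(x,y),z)[:2].round(1)
print('far end',P(296,208,93),'blue lower end',P(298,393,93))
a,b=P(296,208,93),P(298,393,93); d=b-a; print(np.degrees(np.arctan2(d[1],d[0])), np.linalg.norm(d), 'axis', a+d/np.linalg.norm(d)*26)
print('dial yellow',P(224,258,48),P(368,300,48),(P(224,258,48)+P(368,300,48))/2)
plan((630.6,137.3,67),101.0)
E
python3 - <<'E'
import cv2
a=cv2.imread('pics/w10.png')[180:220,230:280]
cv2.imwrite('pics/w10d.png',cv2.convertScaleAbs(cv2.resize(a,None,fx=10,fy=10,interpolation=cv2.INTER_CUBIC),alpha=1.5))
E
```

```text
far end [625.2 164.2] blue lower end [634.1 120.9]
-78.38503520193458 44.20520331363716 axis [630.43467788 138.73240986]
dial yellow [610.3 140.1] [650.6 136.2] [630.45 138.15]
shift [7.000e-04 1.000e-04 1.629e-01] rz 0.02 | now [630.6 136.6 229.9] 101.02
```

View pics/w10d.png

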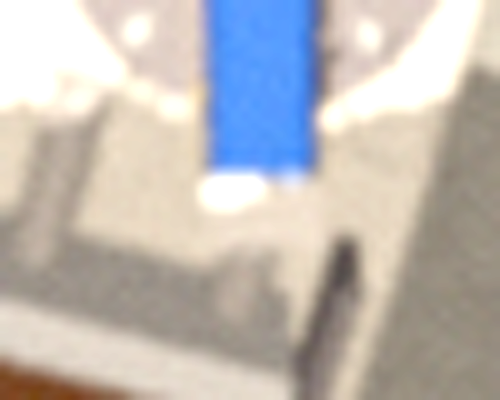

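Call:
move_arm([
  [[0.0015, 0.0002, 0.02, 0, 0, -0.4], [0.0015, 0.0002, 0.055, 0, 0, -0.4], [0.0015, 0.0002, 0.09, 0, 0, -0.4], [0.0015, 0.0002, 0.12, 0, 0, -0.4], [0.0015, 0.0002, 0.145, 0, 0, -0.4], [0.0015, 0.0002, 0.158, 0, 0, -0.4], [0.0015, 0.0002, 0.163, 0, 0, -0.4], [0.0015, 0.0002, 0.163, 0, 0, -0.4], [0.0015, 0.0002, 0.163, 0, 0, -0.4]],
])

```text
time: 18.25
tool_pos: [631.7, 139.0, 68.7]
tcp_rot: [179.8, 0.0, 101.5]
ft_force: [-0.4, -0.1, 0.3]
finger_gap: 68.3
```

Call:
move_arm([
  [[0, 0, 0, 0, 0, 0], [0, 0, 0, 0, 0, 0], [0, 0, 0, 0, 0, 0], [0, 0, 0, 0, 0, 0], [0, 0, 0, 0, 0, 0], [0, 0, 0, 0, 0, 0], [0, 0, 0, 0, 0, 0], [0, 0, 0, 0, 0, 0], [0, 0, 0, 0, 0, 0], [0, 0, 0, 0, 0, 0]],
], grip=0.05, newtons=50)

```text
time: 19.25
tool_pos: [630.8, 139.1, 67.3]
tcp_rot: [180.0, 0.0, 101.5]
ft_force: [-0.2, 0.9, 5.9]
finger_gap: 11.2
```

```bash
python3 - <<'E'
from h import *
snap('wrist','w11'); st=sensors.sense(); print(st)
E
```

```text
{'time': 19.3, 'joint_pos': array([ 7.88666220e+00,  2.21535254e+01,  8.65542773e+01,  5.83271367e-03,
        7.12409942e+01, -3.63263951e+00]), 'qd': array([ 0.00672127,  0.01167405,  0.05001226, -0.01025316, -0.033764  ,
        0.01982059]), 'joint_efforts': array([-3.46444650e-01, -6.23812723e+01, -4.32894838e+01, -1.35071673e-01,
       -4.09156422e-02,  5.08068991e-02]), 'tool_pos': array([630.78643339, 139.10281257,  67.30790982]), 'tcp_rot': array([ 1.79948550e+02, -2.26928472e-03,  1.01517429e+02]), 'ft_force': array([0.44812754, 0.3725546 , 4.81282009]), 'wrist_torque': array([0.09092829, 0.0621692 , 0.02673799]), 'finger_gap': 11.23053280318041}
```

View pics/w11.png

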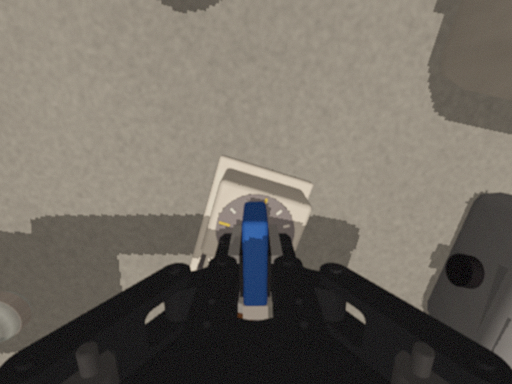

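Call:
move_arm([
  [[0, 0, 0, 0, 0, 2], [0, 0, 0, 0, 0, 5], [0, 0, 0, 0, 0, 10], [0, 0, 0, 0, 0, 15], [0, 0, 0, 0, 0, 20], [0, 0, 0, 0, 0, 25], [0, 0, 0, 0, 0, 30], [0, 0, 0, 0, 0, 34], [0, 0, 0, 0, 0, 37], [0, 0, 0, 0, 0, 40], [0, 0, 0, 0, 0, 40]],
])

```text
time: 20.4
tool_pos: [631.0, 139.1, 67.3]
tcp_rot: [179.9, -0.0, 61.5]
ft_force: [0.6, 0.9, 3.9]
finger_gap: 11.3
```

```bash
python3 - <<'E'
from h import *
snap('wrist','w12');snap('scene','sc12'); st=sensors.sense(); print(st['wrist_torque'],st['ft_force'],st['tcp_rot'],st['tool_pos'])
a=cv2.imread('pics/sc12.png')[180:310,190:320]
cv2.imwrite('pics/sc12c.png',cv2.resize(a,None,fx=4.5,fy=4.5,interpolation=cv2.INTER_CUBIC))
E
```

```text
[ 0.12708523 -0.39853343 -0.06437901] [ 2.47118401 -0.42201377  5.97912832] [ 1.79936830e+02 -4.90804408e-02  6.15973387e+01] [631.03885225 139.05707784  67.31151779]
```

View pics/w12.png

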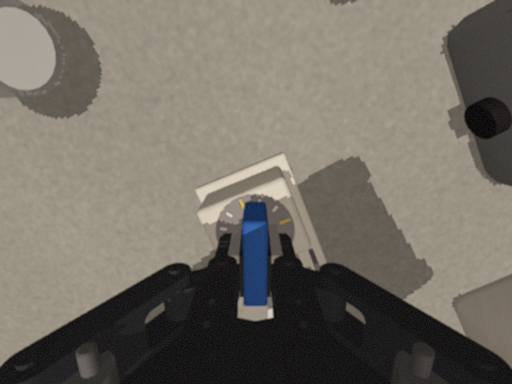

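View pics/sc12c.png

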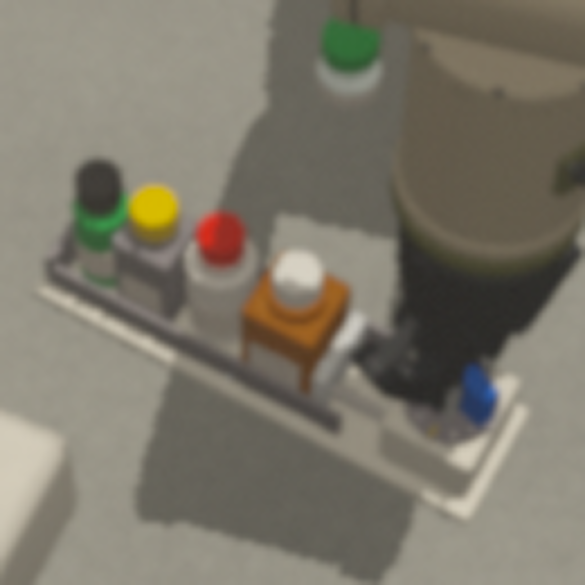

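The wing is turning with the jaws, the torque is −0.064 N m (pure friction), and the bottles are upright with the plate reaching the amber bottle. Continue.

Call:
move_arm([
  [[0, 0, 0, 0, 0, 3], [0, 0, 0, 0, 0, 7], [0, 0, 0, 0, 0, 12], [0, 0, 0, 0, 0, 17], [0, 0, 0, 0, 0, 22], [0, 0, 0, 0, 0, 27], [0, 0, 0, 0, 0, 32], [0, 0, 0, 0, 0, 37], [0, 0, 0, 0, 0, 42], [0, 0, 0, 0, 0, 46], [0, 0, 0, 0, 0, 49], [0, 0, 0, 0, 0, 50], [0, 0, 0, 0, 0, 50]],
])

```text
time: 21.8
tool_pos: [631.2, 138.8, 67.3]
tcp_rot: [180.0, -0.1, 11.6]
ft_force: [4.8, -0.6, 4.4]
finger_gap: 11.1
```

```bash
python3 - <<'E'
from h import *
st=sensors.sense(); print(st['wrist_torque'],st['ft_force'],st['tcp_rot'],st['tool_pos'])
E
```

```text
[-0.13878832 -0.73601507 -0.0282459 ] [ 4.83322743 -0.62677663  4.35399235] [ 1.79975812e+02 -9.19173692e-02  1.15810963e+01] [631.17762896 138.80175     67.27971733]
```

Call:
move_arm([
  [[0, 0, 0, 0, 0, 2], [0, 0, 0, 0, 0, 4], [0, 0, 0, 0, 0, 6], [0, 0, 0, 0, 0, 7], [0, 0, 0, 0, 0, 7]],
])

```text
time: 22.3
tool_pos: [631.2, 138.8, 67.3]
tcp_rot: [180.0, -0.1, 4.6]
ft_force: [5.7, -0.2, 4.7]
finger_gap: 11.2
```

```bash
cat > q.py <<'E'
from h import *
st=sensors.sense(); print(st['time'],st['wrist_torque'].round(3),st['ft_force'].round(2),st['tcp_rot'].round(2),st['tool_pos'].round(2),st['joint_efforts'][5].round(3),st['joint_pos'][5].round(2),st['finger_gap'].round(2))
E
python3 q.py
```

```text
Traceback (most recent call last):
  File "q.py", line 2, in <module>
    st=sensors.sense(); print(st['time'],st['wrist_torque'].round(3),st['ft_force'].round(2),st['tcp_rot'].round(2),st['tool_pos'].round(2),st['joint_efforts'][5].round(3),st['joint_pos'][5].round(2),st['finger_gap'].round(2))
                                                                                                                                                                                                        ^^^^^^^^^^^^^^^^^^^^^^
AttributeError: 'float' object has no attribute 'round'
```

Call:
move_arm([
  [[0, 0, 0, 0, 0, 1], [0, 0, 0, 0, 0, 2], [0, 0, 0, 0, 0, 2]],
])

```text
time: 22.6
tool_pos: [631.2, 138.7, 67.3]
tcp_rot: [180.0, -0.1, 2.6]
ft_force: [3.8, -1.1, 5.7]
finger_gap: 11.5
```

```bash
python3 q.py
```

```text
Traceback (most recent call last):
  File "q.py", line 2, in <module>
    st=sensors.sense(); print(st['time'],st['wrist_torque'].round(3),st['ft_force'].round(2),st['tcp_rot'].round(2),st['tool_pos'].round(2),st['joint_efforts'][5].round(3),st['joint_pos'][5].round(2),st['finger_gap'].round(2))
                                                                                                                                                                                                        ^^^^^^^^^^^^^^^^^^^^^^
AttributeError: 'float' object has no attribute 'round'
```

```bash
sed -i "s/.round(2))$/)/;s/st\['joint_efforts'\]\[5\].round(3)/st['joint_efforts'][5]/;s/st\['joint_pos'\]\[5\].round(2)/st['joint_pos'][5]/" q.py; python3 q.py
```

```text
22.6 [-0.234 -0.763 -0.068] [ 3.81 -1.11  5.66] [ 1.7998e+02 -1.0000e-01  2.5800e+00] [631.23 138.72  67.31] 0.22527629043906927 95.29059852940172 11.545427239699663
```

Call:
move_arm([
  [[0, 0, 0, 0, 0, 1], [0, 0, 0, 0, 0, 2], [0, 0, 0, 0, 0, 2]],
])

```text
time: 22.9
tool_pos: [631.2, 138.7, 67.3]
tcp_rot: [180.0, -0.1, 0.6]
ft_force: [5.1, -1.9, 4.7]
finger_gap: 11.3
```

```bash
python3 q.py
```

```text
22.9 [-0.275 -0.713  0.756] [ 5.06 -1.89  4.71] [ 1.7997e+02 -1.0000e-01  6.4000e-01] [631.22 138.74  67.33] 1.0551615804433823 97.24440173196159 11.260598772789802
```

```bash
python3 - <<'E'
from h import *
snap('wrist','w13');snap('scene','sc13')
a=cv2.imread('pics/sc13.png')[180:310,190:320]
cv2.imwrite('pics/sc13c.png',cv2.resize(a,None,fx=4.5,fy=4.5,interpolation=cv2.INTER_CUBIC))
E
python3 q.py
```

```text
23.0 [-0.236 -0.76   0.756] [ 5.71 -0.99  5.14] [ 1.7997e+02 -1.0000e-01  6.8000e-01] [631.21 138.74  67.32] 0.7596656307578087 97.21079585329865 11.149839654063598
```

View pics/sc13c.png

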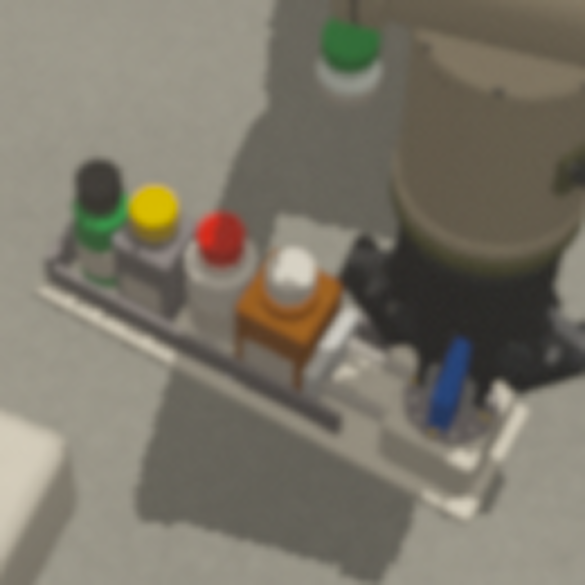

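View pics/w13.png

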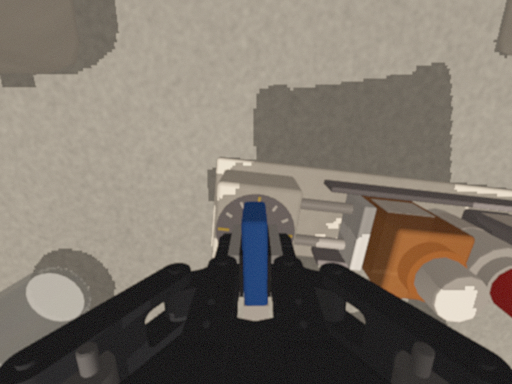

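Torque rose sharply (−0.07 to +0.76 N m) at tool yaw about 1°, close to the 2.3° predicted for joint 3.0, so the screw is seated. The bottles are upright and the plate is against the amber bottle. Backing off a quarter turn, with about 1° extra to take up the wind-up.

Call:
move_arm([
  [[0, 0, 0, 0, 0, -2], [0, 0, 0, 0, 0, -5], [0, 0, 0, 0, 0, -10], [0, 0, 0, 0, 0, -15], [0, 0, 0, 0, 0, -20], [0, 0, 0, 0, 0, -25], [0, 0, 0, 0, 0, -30], [0, 0, 0, 0, 0, -35], [0, 0, 0, 0, 0, -40], [0, 0, 0, 0, 0, -45], [0, 0, 0, 0, 0, -50], [0, 0, 0, 0, 0, -55], [0, 0, 0, 0, 0, -60], [0, 0, 0, 0, 0, -65], [0, 0, 0, 0, 0, -70], [0, 0, 0, 0, 0, -75], [0, 0, 0, 0, 0, -80], [0, 0, 0, 0, 0, -85], [0, 0, 0, 0, 0, -89], [0, 0, 0, 0, 0, -91]],
])

```text
time: 25.0
tool_pos: [630.8, 139.1, 67.3]
tcp_rot: [179.9, -0.0, 91.8]
ft_force: [3.4, -0.4, 6.1]
finger_gap: 11.1
```

Call:
move_arm([
  [[0, 0, 0, 0, 0, 0], [0, 0, 0, 0, 0, 0], [0, 0, 0, 0, 0, 0]],
])

```text
time: 25.3
tool_pos: [630.8, 139.1, 67.3]
tcp_rot: [180.0, -0.0, 91.6]
ft_force: [3.1, 0.9, 5.9]
finger_gap: 11.6
```

```bash
python3 - <<'E'
from h import *
snap('wrist','w14');snap('scene','sc14');snap('top','top14')
a=cv2.imread('pics/sc14.png')[180:310,190:320]
cv2.imwrite('pics/sc14c.png',cv2.resize(a,None,fx=4.5,fy=4.5,interpolation=cv2.INTER_CUBIC))
E
python3 q.py
```

```text
25.45 [ 0.035 -0.465  0.045] [2.65 0.57 5.66] [ 1.7994e+02 -1.0000e-02  9.1640e+01] [630.82 139.09  67.3 ] 0.061094281263649464 6.248298971585766 11.263989385331088
```

View pics/sc14c.png

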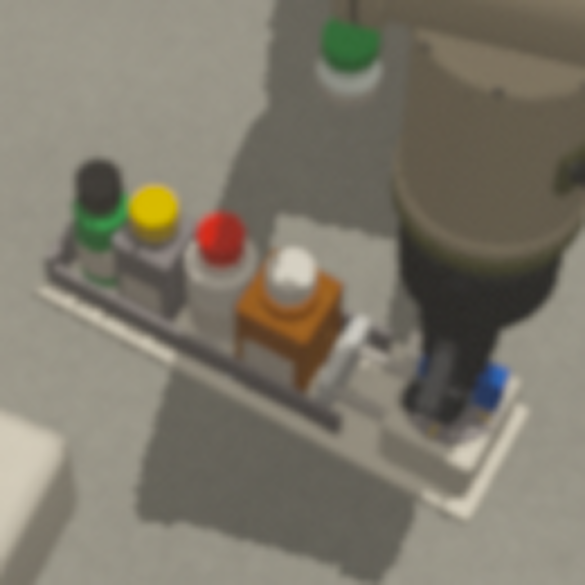

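View pics/w14.png

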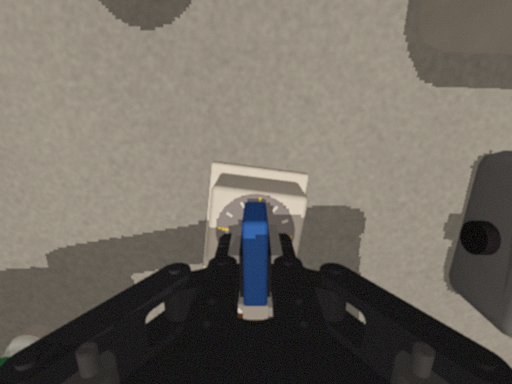

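View pics/sc14.png

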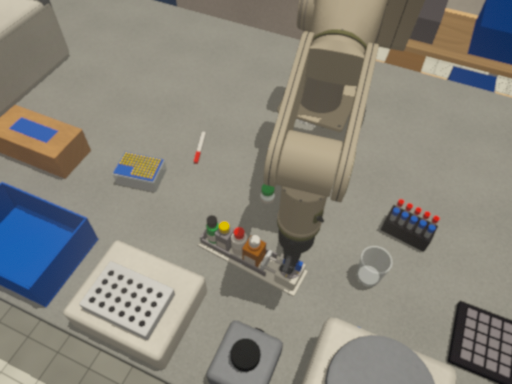

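```bash
python3 -c "
from h import *
print(hand_in())"
```

```text
the job is handed in; nothing more can be done
None
```

The job is done and handed in at about 25.5 s. Both loose bottles are in the rack, and the thumbscrew was seated, backed off a quarter turn and is still gripped.

- **Bottles:** The round white bottle stands next to the grey one, and the square amber bottle stands next to the clamp plate. I released both on the rack floor. The last scene picture shows all four bottles upright in one row, with the plate backed away from the amber bottle.
- **Thumbscrew:** I turned it clockwise from about 1.27 rad until the wrist torque jumped from −0.07 to +0.76 N m. This was at tool yaw about 1°; I had predicted 2.3° from the measured rack angle. I then backed it off by 91°, taking 1° as wind-up. The joint now stands at about 1.44 rad, against the ideal of 1.43.
- **Final grip:** The wing is still held at 50 N with an 11 mm opening, and the wrist force is about 6 N.
- **Everything else:** The jar, beaker, tip box, marker and tube stand look unmoved in the last scene view.

**Disagreements between measurements:**
- The views differed by 2–3 mm on where the amber bottle sat in the jaws along the row, so I centred it with margin on both sides.
- One triangulated height on the screw's white end read 81 mm against the stated 93 mm. The white end could not be told apart from the shadowed rack in one view, so I gripped at the height given in the text.

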